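Shut the balance's draught shield and tare the cup

TASK

The steel cup on the balance is ready to be tared, but the glass draught shield still stands open. With the fingertips, push the shield's right-hand sliding door and its sliding top door fully shut towards the front, and only then press the long tare key on the front console right down and let it come up again. Leave the cup standing as it is on the pan, and the weights and tweezers beside the balance where they lie.

Things in the scene. Friction and masses are not known exactly. Their poses are not given: they have to be found in the camera images.
- balance: Precision balance, fixed: white case 285 x 200 mm, 58 mm high, glass draught shield 200 mm high on its rear part, low console in front. Origin on the desk under the middle; x from its front to its back, y to its left. Shield: front pane at x = -0.05, rear tower up to x = 0.137, posts and rails out to y = +-0.089, side panes to +-0.095; the top pane lies 204 mm above the desk.
- right_door (a joint): Slide of the glass door on the right (-y) side of the shield, in m: 0 shut (hard stop at the front post), growing as it opens towards the back (+x of the balance), at most 0.085. Friction about 1.2 N; it stays where it is left. Shut it by pushing its grip fin from behind towards the front (-x of the balance).
- right_door_grip (a point): Centre of the right door's grip: an upright grey fin, 9 mm thick along x, standing 27 mm out to the right (along -y) of the door and 80 mm high (from 117 to 197 mm above the desk, its upper end nearly level with the shield's top). The fin's outer edge is 13 mm to the right of this point, the glass 15 mm to its left. Moves with the door.
- top_door (a joint): Slide of the glass door on top of the shield, in m: 0 shut (hard stop at the front), growing as it opens towards the back (+x of the balance), at most 0.085. Friction about 1.2 N; it stays where it is left. Shut it by pushing its grip ridge from behind towards the front (-x of the balance).
- top_door_grip (a point): Centre of the top door's grip: a grey ridge across the door, 9 mm thick along x, 66 mm long along y, standing up from 207 to 223 mm above the desk (this point lies 9 mm under its upper edge). Moves with the door.
- left_door (a joint): Slide of the like door on the left (+y) side, in m: 0 shut. It is shut at the start and is to stay so.
- tare_key (a joint): Travel of the tare key, in m: 0 up, 0.004 right down. Sprung: about 1.4 N starts it and 5 N holds it right down.
- tare_key_top (a point): Middle of the upper face of the tare key: the long white key (18 mm along x, 56 mm along y) in the middle of the key row near the front edge of the console, two small flat keys on either side. Upper face 67 mm above the desk; pressed straight down. The display hood begins 22 mm behind this point, about as high as the key; the shield's front pane stands 73 mm behind it.
- pan (a point): Middle of the upper face of the round steel pan, 84 mm across, 72 mm above the desk, inside the shield.
- cup: Open steel cup, 68 mm across, 81 mm high, loose, standing on the pan. Origin: centre of its underside.
- weight_100: Larger brass check weight with a knob, 22 mm across, 30 mm high, standing on the desk to the right of the balance. Origin: centre of its underside.
- weight_50: Smaller brass check weight with a knob, 18 mm across, 24 mm high, standing by the larger one. Origin: centre of its underside.
- tweezers: Steel tweezers, 124 x 16 x 9 mm, lying on the desk by the weights. Origin: centre of the underside; y along their length.
- readout: Black bench thermometer readout, 368 x 369 x 112 mm, fixed on the desk behind and to the right of the balance; origin: centre of its underside. Not part of the job, like the tall grey calibrator (310 x 302 x 427 mm, middle about 0.56 m to the right of the readout's and 0.27 m nearer) close beside where the robot's hand starts: move off towards the middle of the desk first.
Not all that is in view belongs to the job. What is shaped like the cup but blue or yellow is not meant.

How it is judged:
On the way, in this order (a step that is already met when the one before it is completed fails the run):
1. the right door and the top door of the draught shield are both shut (value of joint each of right_door, top_door, left_door below 0.004 m), for 0.1 s.
2. the tare key is pressed right down with the shield shut (all of step 1 and value of joint tare_key above 0.003 m), for 0.1 s.
At the end, for the whole second after the job is handed in: All three doors of the draught shield are shut to within 4 mm, after that the tare key went down at least 3 of its 4 mm and has come up again, the cup stands upright and still on the pan within 10 mm of where it stood, and the two weights and the tweezers are within 15 mm of where they were (all of step 1 and value of joint tare_key below 0.001 m and distance of cup from where it was at the start of the episode below 0.01 m and angle between cup's own z axis and vertical below 0.1 rad and linear speed of cup below 0.01 m/s and horizontal distance between cup and pan below 0.02 m and distance of each of weight_100, weight_50, tweezers from where it was at the start of the episode below 0.015 m); the robot touches nothing.
It fails at once if the tare key is pressed while the shield is open (value of joint tare_key above 0.002 m and value of joint any of right_door, top_door, left_door above 0.006 m).
It fails at once if the cup is shifted, lifted or tipped (distance of cup from where it was at the start of the episode above 0.012 m or angle between cup's own z axis and vertical above 0.2 rad).
It fails at once if a weight or the tweezers are moved or picked up (distance of any of weight_100, weight_50, tweezers from where it was at the start of the episode above 0.02 m).
It also fails if it takes over 51 s, if anything falls off the work surface, if the arm or the gripper's body presses on something with over 40 N, if the wrist force passes 120 N, or if a joint passes its speed limit or range.

ROBOT

A 7-joint arm with a two-finger parallel gripper is mounted at the origin on a cart in front of the work surface, level with it; the furniture and walls round the work are solid. World frame = base frame: x ahead of the robot, y to its left, z up, the work surface at z = 0. Lengths are in m, angles in rad, forces in N, time in s.
With the tool pointing down it reaches from about 0.4 to 0.925 m from the base axis. Payload 5.6 kg.
Tool frame: the origin (TCP) lies at the very end of the fingers, on their centre line; the grasp point (between the pads) lies 19 mm behind it; z points along the fingers, y is the line along which they close (so a half turn about z gives the same grasp; the last joint's range is limited). The gripper opens to 85 mm and grips with 20 to 120 N. Pads are 22 mm wide; open, the fingers measure 114 mm over their backs; the gripper's body (76 mm by 85 mm) begins 54 mm behind the grasp point. The pads swing forward as they close: fully open they stand 13 mm farther back than shut.
Start: joints at [1.187, 0.468, -0.012, 1.603, 0.006, 1.071, -0.056], TCP at [0.217, -0.613, 0.195] pointing down, gripper open.
Joint ranges: [-2.53, 2.53], [-0.31, 2.02], [-1.57, 1.55], [0.28, 2.44], [-1.29, 4.43], [0.15, 1.84], [-2.92, 2.92]. Speed limits (rad/s): [2.57, 2.57, 3.14, 3.14, 3.14, 3.14, 3.14].

INTERFACE

Orientations are given as a unit quaternion [x, y, z, w].
In Python, from station import ctrl gives the robot as it stands.
- The arm moves only by the shell command python3 -m creep 'ROWS' [FORCE]. ROWS is JSON, a list of rows, each an object with "gripper": the finger opening in mm, from 0 to 85.4; "translation": the shift along the tool's x, y, z in units of 0.15 m (1.0 is 0.15 m), a list of three; "twist": the turn about the tool's z in units of 2 pi rad (1.0 is 2 pi rad). In form: [{"gripper": gripper, "translation": [tx, ty, tz], "twist": twist}, ...]. A call has 1 to 5 rows; each row is the pose to reach, as a shift and turn from the pose commanded when the call began, along the tool's axes at that moment, turning the shorter way round; what a row does not reach only later rows make up. A row lasts 1/8 s, in which the tool goes at most 62.5 mm and 10.7 degrees, less where a joint would pass 70% of its speed; a pose out of reach is approached as far as the arm can. A call with a number of a shift or a turn outside -1 to 1 is refused whole. A call with a gripper value outside its range is refused whole. The fingers move at their own pace and stop on an object; FORCE is the grip in N (left out, the last holds). Time passes only in rows, so rows that repeat a pose let the fingers close. It gives the time, the measured TCP pose, the force, the opening and the grip force at its end, in the units of the state.
- ctrl.get_obs(): the state, without advancing time (a new reading comes with each control period).
- ctrl.get_image(name): name is "scene" or "top"; returns a dict with "image" (384x512x3 uint8, red, green, blue), "fx", "fy", "cx", "cy" (pixels), "view" (4x4, takes a point from world to camera coordinates). Camera axes: x right, y down, z forward; pixel columns grow to the right and rows downward; lengths in m; the calibration is good to about 2 mm. A picture is of the moment at which its call begins. There is no depth.
- ctrl.hand_in(): hands the job in; it is judged then, once.
Trained networks look in the newest picture that a camera, given by its name, has taken for a name from the list of things; names that differ only in an ending like _2 or _b are one class to them, and where a whole thing is asked for, a point or a joint stands for the part that bears it (a point fixed in the world has none). Each returns a list of dicts, best first, with "confidence" (0 to 1); they miss things now and then, are a little off and sometimes report something else, mostly with a low value. They report only what shows in the picture. A call takes as long as a camera call. They do not tell look-alikes from the thing itself.
- ctrl.regions_of(camera, thing): "mask" (384x512 bool, what is visible of it) and "uv" ([column, row] in pixels, amid what is visible of it).
- ctrl.pinpoint(camera, thing): "uv" ([column, row] in pixels: a listed point, or the origin of a listed thing).
The state is a dict: "clock": time; "qpos": joint angles; "qvel": joint speeds; "joint_efforts": joint torques, N m; "eef_pos": TCP position; "tcp_rot": TCP orientation; "ft_force": force on the tool from outside, world axes, zero at the start; "torque": the same for the moment, N m; "grip_width": opening from 0.0 (shut) to 1.0 (fully open); "grasp_force": force on a finger pad.
Only numpy, scipy, OpenCV 4.12 (cv2) and the standard library are available. Lean on these libraries where they do the work, as an engineer would, in place of code of your own. Each camera call takes 0.05 s, during which the arm holds its last target. There are 200 camera calls.

## Working session

There is one attempt and no reset: what is moved stays moved. The work goes in short steps, Python scripts to look and compute and a shell command to move; the robot and the scene stay as the last step left them, time stands still between calls to the robot, and variables do not carry over. Pictures are saved under pics/ and viewed, at most 10 in all, crops included, and the job is handed in when it is done.

```bash
mkdir -p pics; cat > h.py <<'E'
import numpy as np,cv2
from station import ctrl
from scipy.spatial.transform import Rotation as R
def ray(im,uv):
    V=np.array(im["view"]);d=np.array([(uv[0]-im["cx"])/im["fx"],(uv[1]-im["cy"])/im["fy"],1.])
    return -V[:3,:3].T@V[:3,3], V[:3,:3].T@d
def atz(im,uv,z):
    o,d=ray(im,uv);return o+d*(z-o[2])/d[2]
def proj(im,p):
    c=np.array(im["view"])@np.append(p,1);return [im["fx"]*c[0]/c[2]+im["cx"],im["fy"]*c[1]/c[2]+im["cy"]]
E
python3 - <<'E'
from h import *
np.set_printoptions(precision=3,suppress=True)
Z=dict(balance=0,right_door_grip=.157,top_door_grip=.214,tare_key_top=.067,pan=.072,cup=.072,weight_100=0,weight_50=0,tweezers=0,readout=0)
pics=[]
for n in("scene","top"):
    im=ctrl.get_image(n);pics.append(im["image"])
    print(n,ray(im,(im["cx"],im["cy"])))
    for k,z in Z.items():
        for r in ctrl.pinpoint(n,k)[:2]: print(k,round(r["confidence"],2),np.array(r["uv"]),atz(im,r["uv"],z))
    cv2.imwrite(f"pics/{n}0.png",cv2.resize(im["image"][:,:,::-1],(800,600)))
o=ctrl.get_obs();print(o)
print(R.from_quat(o["tcp_rot"]).as_matrix())
E
```

```text
scene (array([1.522, 1.182, 1.03 ]), array([-0.565, -0.639, -0.521]))
top (array([-0.055,  0.005,  0.939]), array([ 0.617,  0.081, -0.783]))
balance 0.68 [211.8 224.1] [0.554 0.229 0.   ]
right_door_grip 0.92 [243.  190.5] [0.567 0.129 0.157]
top_door_grip 0.92 [201.6 179.5] [0.547 0.23  0.214]
tare_key_top 0.47 [197.  246.3] [0.436 0.239 0.067]
pan 0.95 [212.2 205.4] [0.571 0.223 0.072]
cup 0.86 [140.3 239.6] [0.438 0.395 0.072]
cup 0.69 [213.1 202.6] [0.581 0.222 0.072]
weight_100 0.49 [255.1 258.5] [0.452 0.085 0.   ]
weight_100 0.45 [264.2 242. ] [0.508 0.066 0.   ]
weight_50 0.49 [255.1 258.5] [0.452 0.085 0.   ]
weight_50 0.45 [264.2 242. ] [0.508 0.066 0.   ]
tweezers 0.61 [291.2 271.6] [ 0.422 -0.018  0.   ]
readout 0.67 [214.7 203.2] [0.633 0.235 0.   ]
readout 0.36 [192.8 247.2] [0.469 0.269 0.   ]
{'clock': 1.1, 'qpos': array([ 1.187,  0.467, -0.012,  1.603,  0.006,  1.071, -0.056]), 'qvel': array([ 0.   , -0.001, -0.001,  0.001, -0.001,  0.   ,  0.   ]), 'joint_efforts': array([ -0.   , -53.224,   0.021, -25.163,   0.011,   0.001,   0.   ]), 'eef_pos': array([ 0.217, -0.613,  0.195]), 'tcp_rot': array([ 0.986,  0.17 , -0.   ,  0.   ]), 'ft_force': array([-0.263, -0.245,  1.252]), 'torque': array([0.037, 0.   , 0.052]), 'grasp_force': 0.0, 'grip_width': 0.9963395487008284}
[[ 0.943  0.334  0.   ]
 [ 0.334 -0.943 -0.   ]
 [-0.     0.    -1.   ]]
```

View pics/top0.png

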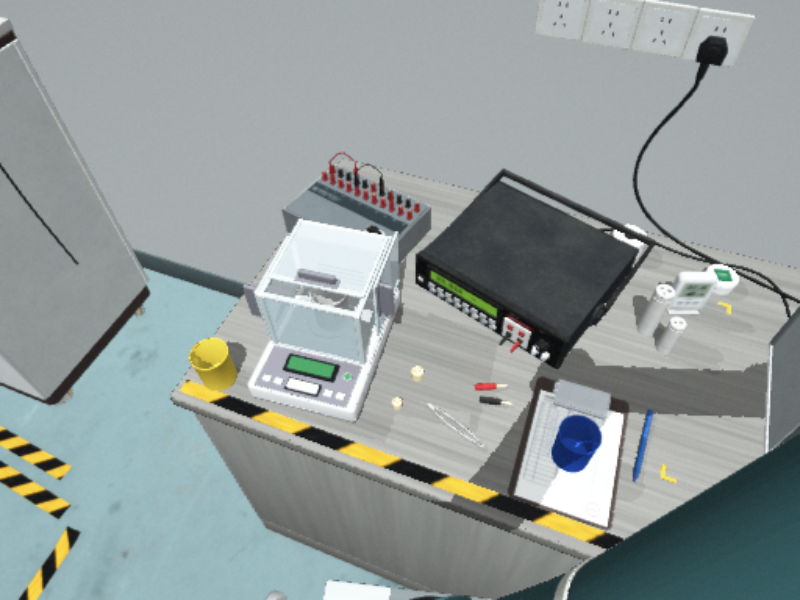

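View pics/scene0.png

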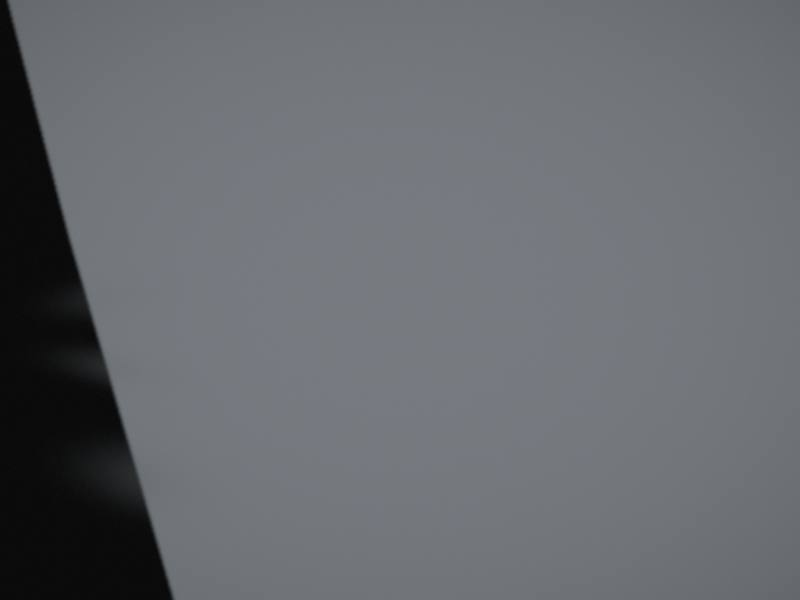

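```bash
cat >> h.py <<'E'
def B(p,P):
    c,s=np.cos(p[2]),np.sin(p[2]);return np.array([p[0]+c*P[0]-s*P[1],p[1]+s*P[0]+c*P[1],P[2]])
def overlay(im,p,name,rx,tx):
    f=4;x0,y0=145,125
    g=cv2.resize(im["image"][y0:y0+150,x0:x0+150,::-1],None,fx=f,fy=f,interpolation=cv2.INTER_CUBIC)
    def L(a,b,c):
        q=[tuple(int(v) for v in (np.array(proj(im,B(p,t)))+.5-[x0,y0])*f) for t in(a,b)];cv2.line(g,*q,c,1,cv2.LINE_AA)
    def loop(ps,c):
        for i in range(len(ps)):L(ps[i],ps[(i+1)%len(ps)],c)
    rect=lambda a,b,c,d,z:[(a,c,z),(b,c,z),(b,d,z),(a,d,z)]
    loop(rect(-.1425,.1425,-.1,.1,0),(0,0,255))
    loop(rect(-.132,-.114,-.028,.028,.067),(255,0,0))
    loop(rect(-.05,.137,-.089,.089,.204),(0,200,0))
    loop(rect(tx-.0045,tx+.0045,-.033,.033,.223),(255,0,255))
    loop([(rx,-.097,.117),(rx,-.097,.197),(rx,-.124,.197),(rx,-.124,.117)],(0,140,255))
    cv2.imwrite(name,g)
E
python3 - <<'E'
from h import *
from scipy.optimize import least_squares
np.set_printoptions(precision=3,suppress=True)
im=ctrl.get_image("top")
ob={k:np.array(ctrl.pinpoint("top",k)[0]["uv"]) for k in("balance","right_door_grip","top_door_grip","tare_key_top")}
def f(q):
    m=dict(balance=(0,0,0),right_door_grip=(q[3],-.111,.157),top_door_grip=(q[4],0,.214),tare_key_top=(-.123,0,.067))
    return np.concatenate([proj(im,B(q,m[k]))-ob[k] for k in ob])
s=least_squares(f,[.555,.225,-.1,.03,.03],x_scale=.1)
print(s.x,s.fun)
overlay(im,s.x,"pics/ov.png",s.x[3],s.x[4])
E
```

```text
[ 0.555  0.231 -0.194  0.032  0.004] [-0.751 -1.693  1.394  0.597 -0.753 -0.407  0.052  1.165]
```

View pics/ov.png

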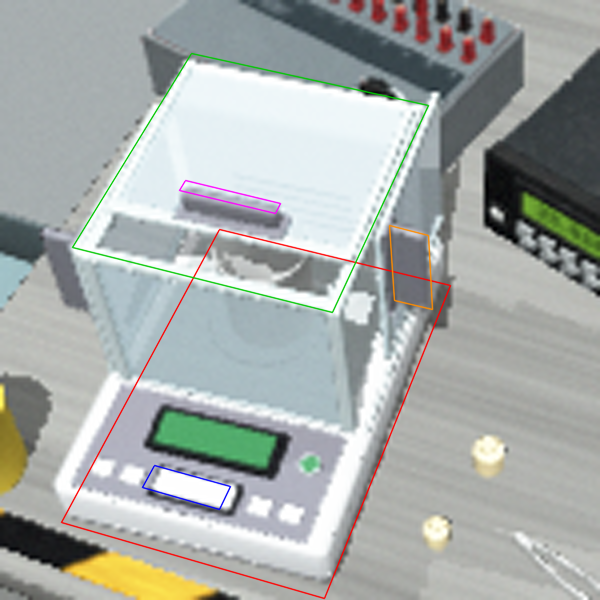

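The picture shows the balance at about (0.555, 0.231) with a yaw of -11°. The right fin is at zoomed pixel (410,265) and the top ridge at (235,203). The key is at (190,488) and the overlay fits it. The scene camera is blocked. I'm setting off towards the middle of the desk.

```bash
cat >> h.py <<'E'
P0=(.555,.231,-.194)
def go(X,Y,z,yaw=True):
    o=ctrl.get_obs();M=R.from_quat(o["tcp_rot"]).as_matrix();a=np.arctan2(M[1,0],M[0,0])
    print("t",o["clock"],"tcp",o["eef_pos"].round(4),"F",o["ft_force"].round(2),"units",(M.T@(B(P0,(X,Y,z))-o["eef_pos"])/.15).round(3),"twist",round(((a-P0[2]))/(2*np.pi),4),"bal",(B((0,0,-P0[2]),o["eef_pos"]-np.array([*P0[:2],0]))).round(4))
E
python3 -m creep '[{"gripper":0,"translation":[0,-0.4,-0.3],"twist":0},{"gripper":0,"translation":[0,-0.8,-0.6],"twist":0},{"gripper":0,"translation":[0,-1,-0.7],"twist":0},{"gripper":0,"translation":[0,-1,-0.7],"twist":0}]'
python3 -m creep '[{"gripper":0,"translation":[0.3,-0.3,0],"twist":0.028},{"gripper":0,"translation":[0.6,-0.6,0],"twist":0.056},{"gripper":0,"translation":[0.8,-0.9,0],"twist":0.085},{"gripper":0,"translation":[1,-1,0],"twist":0.085},{"gripper":0,"translation":[1,-1,0],"twist":0.085}]'
python3 -c "
from h import *
go(.075,-.118,.3)"
```

```text
clock: 1.85
eef_pos: [0.1668, -0.4704, 0.3034]
tcp_rot: [0.986, 0.17, 0.001, 0.003]
ft_force: [-0.2, -0.9, -0.4]
grip_width: 0.148
grasp_force: 0.0
clock: 2.48
eef_pos: [0.2601, -0.2784, 0.2998]
tcp_rot: [0.996, -0.094, 0.0, 0.0]
ft_force: [-0.5, -0.1, -0.2]
grip_width: 0.001
grasp_force: 0.0
t 2.475 tcp [ 0.2601 -0.2784  0.2998] F [-0.51 -0.09 -0.21] units [ 1.792e+00 -2.914e+00 -1.000e-03] twist 0.0009 bal [-0.1912 -0.5567  0.2998]
```

```bash
python3 -m creep '[{"gripper":0,"translation":[0.2,-0.3,0],"twist":0},{"gripper":0,"translation":[0.5,-0.6,0],"twist":0},{"gripper":0,"translation":[0.7,-0.9,0],"twist":0},{"gripper":0,"translation":[0.8,-1,0],"twist":0}]'
python3 -m creep '[{"gripper":0,"translation":[0.3,-0.3,0],"twist":0},{"gripper":0,"translation":[0.6,-0.6,0],"twist":0},{"gripper":0,"translation":[0.9,-0.9,0],"twist":0},{"gripper":0,"translation":[1,-1,0],"twist":0},{"gripper":0,"translation":[1,-1,0],"twist":0}]'
python3 -c "
from h import *
go(.075,-.118,.3)"
```

```text
clock: 2.98
eef_pos: [0.407, -0.1541, 0.2995]
tcp_rot: [0.995, -0.095, 0.0, -0.001]
ft_force: [-0.2, -0.2, -0.5]
grip_width: -0.002
grasp_force: 0.0
clock: 3.6
eef_pos: [0.5821, -0.0368, 0.2981]
tcp_rot: [0.995, -0.096, -0.001, -0.001]
ft_force: [0.4, -0.1, 0.4]
grip_width: -0.0
grasp_force: 0.0
t 3.6 tcp [ 0.5821 -0.0368  0.2981] F [ 0.42 -0.09  0.41] units [-0.019 -0.931 -0.011] twist 0.0004 bal [ 0.0782 -0.2576  0.2981]
```

```bash
python3 -m creep '[{"gripper":0,"translation":[0.05,-0.4,0],"twist":0},{"gripper":0,"translation":[0.05,-0.8,0],"twist":0},{"gripper":0,"translation":[0.05,-0.87,0],"twist":0},{"gripper":0,"translation":[0.05,-0.87,0],"twist":0}]'
python3 - <<'E'
from h import *
go(.08,-.12,.16)
im=ctrl.get_image("top");overlay(im,P0,"pics/ov2.png",.032,.0)
E
```

```text
clock: 4.1
eef_pos: [0.6132, 0.0881, 0.2994]
tcp_rot: [0.995, -0.097, -0.0, 0.001]
ft_force: [0.1, -0.5, 0.3]
grip_width: 0.001
grasp_force: 0.0
t 4.1 tcp [0.6132 0.0881 0.2994] F [ 0.09 -0.54  0.34] units [-0.03  -0.061  0.929] twist 0.0001 bal [ 0.0847 -0.129   0.2994]
```

View pics/ov2.png

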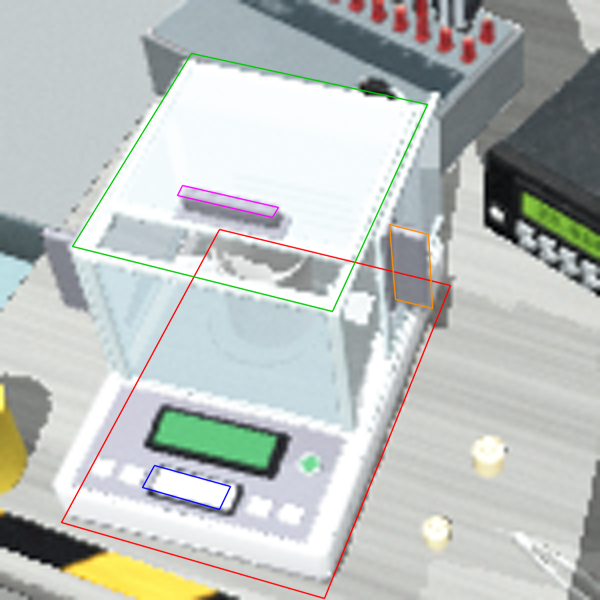

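The hand is above and behind the fin, which is at zoomed pixel (410,265) and matches the overlay. The fingertips show at (455,10). Next I go down and push.

```bash
python3 -m creep '[{"gripper":0,"translation":[-0.02,0,0.35],"twist":0},{"gripper":0,"translation":[-0.02,0,0.7],"twist":0},{"gripper":0,"translation":[-0.02,-0.03,0.93],"twist":0},{"gripper":0,"translation":[-0.02,-0.05,0.93],"twist":0}]'
python3 -m creep '[{"gripper":0,"translation":[-0.08,0,0],"twist":0},{"gripper":0,"translation":[-0.16,0,0],"twist":0},{"gripper":0,"translation":[-0.24,0,0],"twist":0},{"gripper":0,"translation":[-0.32,0,0],"twist":0},{"gripper":0,"translation":[-0.4,0,0],"twist":0}]'
python3 - <<'E'
from h import *
go(.0,-.12,.16)
im=ctrl.get_image("top");cv2.imwrite("pics/c.png",cv2.resize(im["image"][125:275,145:295,::-1],None,fx=4,fy=4))
for r in ctrl.pinpoint("top","right_door_grip")[:2]: print(r["confidence"],[round(v,1) for v in r["uv"]],[(x,np.round(proj(im,B(P0,(x,-.111,.157))),1)) for x in(.03,.01,-.01)])
E
```

```text
clock: 4.65
eef_pos: [0.6102, 0.0937, 0.1578]
tcp_rot: [0.995, -0.098, -0.003, 0.001]
ft_force: [0.1, -0.3, 0.8]
grip_width: -0.001
grasp_force: 0.0
clock: 5.28
eef_pos: [0.5523, 0.109, 0.1608]
tcp_rot: [0.995, -0.096, 0.0, 0.0]
ft_force: [1.1, -1.0, 0.9]
grip_width: 0.001
grasp_force: 0.6
t 5.275 tcp [0.5523 0.109  0.1608] F [ 1.06 -1.02  0.9 ] units [-0.139 -0.001  0.005] twist 0.0001 bal [ 0.0208 -0.1202  0.1608]
0.59 [246.8, 191.5] [(0.03, array([247.3, 192.1])), (0.01, array([244.9, 197.8])), (-0.01, array([242.4, 203.5]))]
```

```bash
python3 -m creep '[{"gripper":0,"translation":[-0.06,0,0],"twist":0},{"gripper":0,"translation":[-0.12,0,0],"twist":0},{"gripper":0,"translation":[-0.16,0,0],"twist":0}]'
python3 - <<'E'
from h import *
go(.0,-.12,.16)
im=ctrl.get_image("top");cv2.imwrite("pics/c.png",cv2.resize(im["image"][125:275,145:295,::-1],None,fx=4,fy=4))
for r in ctrl.pinpoint("top","right_door_grip")[:2]: print(r["confidence"],[round(v,1) for v in r["uv"]])
E
```

```text
clock: 5.75
eef_pos: [0.5287, 0.1136, 0.1603]
tcp_rot: [0.995, -0.096, -0.0, 0.0]
ft_force: [0.1, 0.0, 0.4]
grip_width: -0.002
grasp_force: 0.0
t 5.75 tcp [0.5287 0.1136 0.1603] F [0.05 0.01 0.38] units [ 0.021 -0.002  0.002] twist 0.0001 bal [-0.0032 -0.1202  0.1603]
0.52 [247.9, 193.0]
0.37 [211.4, 203.5]
```

View pics/c.png

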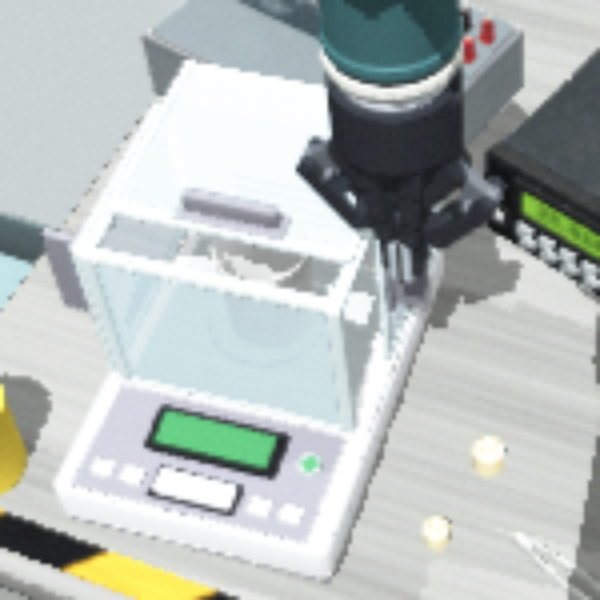

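```bash
python3 - <<'E'
from h import *
im=ctrl.get_image("top")
f=10;x0,y0=220,165
g=cv2.resize(im["image"][y0:y0+60,x0:x0+40,::-1],None,fx=f,fy=f,interpolation=cv2.INTER_CUBIC)
a=cv2.imread("pics/top0.png");a=cv2.resize(a,(512,384),interpolation=cv2.INTER_AREA)[y0:y0+60,x0:x0+40]
a=cv2.resize(a,None,fx=f,fy=f,interpolation=cv2.INTER_CUBIC)
for P in((-.003,-.12,.16),):
    q=(np.array(proj(im,B(P0,P)))+.5-[x0,y0])*f;cv2.circle(g,tuple(int(v) for v in q),4,(0,0,255),-1)
cv2.imwrite("pics/z.png",np.hstack([a,g])[:,:800])
E
```

```text
(no output)
```

View pics/z.png

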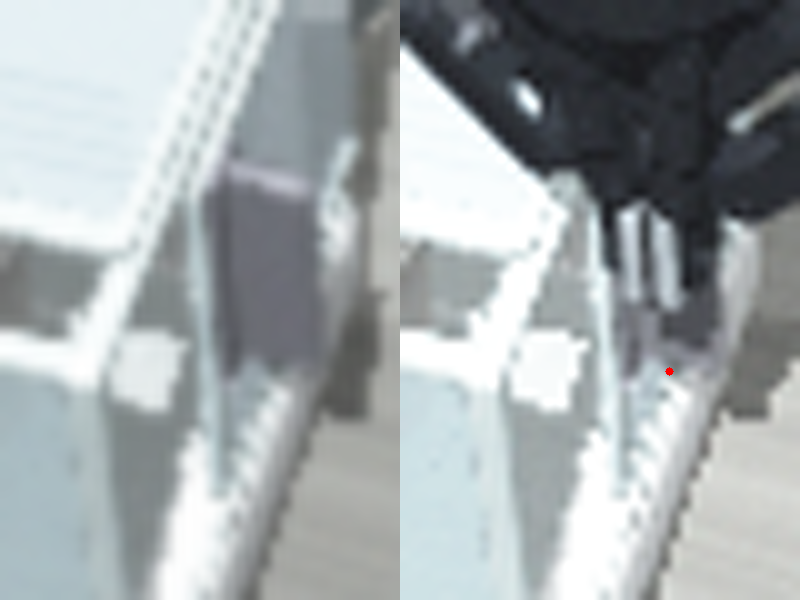

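The door has not moved. The fin and the glass edge are at the same pixels as before, with the fingers in front of the fin, so they slid past its outer edge. I'll go back round behind it and run closer to the glass.

```bash
python3 -m creep '[{"gripper":0,"translation":[0,0.23,0],"twist":0},{"gripper":0,"translation":[0.3,0.23,0],"twist":0},{"gripper":0,"translation":[0.6,0.23,0],"twist":0},{"gripper":0,"translation":[0.6,0.05,0],"twist":0},{"gripper":0,"translation":[0.6,-0.05,0],"twist":0}]'
python3 -m creep '[{"gripper":0,"translation":[0,-0.03,0],"twist":0},{"gripper":0,"translation":[0,-0.06,0],"twist":0},{"gripper":0,"translation":[0,-0.06,0],"twist":0}]'
python3 -c "
from h import *
go(.0,-.107,.16)"
```

```text
clock: 6.52
eef_pos: [0.6194, 0.105, 0.16]
tcp_rot: [0.995, -0.096, -0.0, -0.0]
ft_force: [-0.4, 0.5, -0.6]
grip_width: 0.004
grasp_force: 0.0
clock: 6.9
eef_pos: [0.6208, 0.1121, 0.1606]
tcp_rot: [0.995, -0.097, 0.0, 0.0]
ft_force: [0.0, 0.8, -0.4]
grip_width: 0.002
grasp_force: 0.0
t 6.9 tcp [0.6208 0.1121 0.1606] F [ 0.02  0.81 -0.42] units [-0.584  0.02   0.004] twist 0.0001 bal [ 0.0875 -0.104   0.1606]
```

```bash
python3 -m creep '[{"gripper":0,"translation":[-0.1,0,0],"twist":0},{"gripper":0,"translation":[-0.2,0,0],"twist":0},{"gripper":0,"translation":[-0.28,0,0],"twist":0},{"gripper":0,"translation":[-0.36,0,0],"twist":0},{"gripper":0,"translation":[-0.44,0,0],"twist":0}]'
python3 - <<'E'
from h import *
go(-.03,-.105,.16)
im=ctrl.get_image("top")
f=10;x0,y0=220,165
g=cv2.resize(im["image"][y0:y0+60,x0:x0+40,::-1],None,fx=f,fy=f,interpolation=cv2.INTER_CUBIC)
cv2.imwrite("pics/z2.png",g)
for r in ctrl.pinpoint("top","right_door_grip")[:2]: print(r["confidence"],[round(v,1) for v in r["uv"]])
E
```

```text
clock: 7.52
eef_pos: [0.5558, 0.1239, 0.1607]
tcp_rot: [0.995, -0.097, 0.0, 0.001]
ft_force: [0.5, -3.8, 2.6]
grip_width: -0.003
grasp_force: 2.3
t 7.525 tcp [0.5558 0.1239 0.1607] F [ 0.49 -3.76  2.56] units [-0.343  0.001  0.004] twist -0.0 bal [ 0.0215 -0.1049  0.1607]
0.82 [243.5, 196.7]
0.3 [212.8, 205.0]
```

View pics/z2.png

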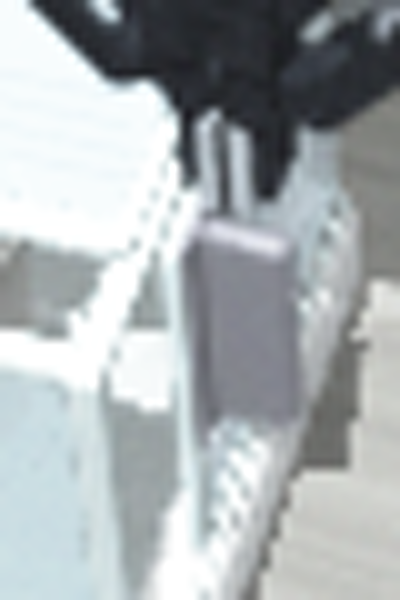

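The door is now moving, with the fin at crop pixel (245,310) in front of the fingers. I keep pushing until it stops.

```bash
python3 -m creep '[{"gripper":0,"translation":[-0.06,0.015,0],"twist":0},{"gripper":0,"translation":[-0.12,0.015,0],"twist":0},{"gripper":0,"translation":[-0.18,0.015,0],"twist":0}]'
python3 -m creep '[{"gripper":0,"translation":[-0.03,0,0],"twist":0},{"gripper":0,"translation":[-0.06,0,0],"twist":0},{"gripper":0,"translation":[-0.09,0,0],"twist":0}]'
python3 - <<'E'
from h import *
go(-.03,-.105,.16)
im=ctrl.get_image("top")
for r in ctrl.pinpoint("top","right_door_grip")[:1]: print(r["confidence"],[round(v,1) for v in r["uv"]],[(x,np.round(proj(im,B(P0,(x,-.108,.157))),1)) for x in(.0,-.02,-.03,-.04)])
E
```

```text
clock: 8.0
eef_pos: [0.5289, 0.1281, 0.1606]
tcp_rot: [0.995, -0.096, 0.0, 0.0]
ft_force: [1.2, -3.8, 3.2]
grip_width: -0.002
grasp_force: 2.3
clock: 8.38
eef_pos: [0.5159, 0.1303, 0.1606]
tcp_rot: [0.995, -0.097, 0.0, 0.0]
ft_force: [1.1, -5.1, 4.3]
grip_width: 0.004
grasp_force: 3.0
t 8.375 tcp [0.5159 0.1303 0.1606] F [ 1.1  -5.08  4.29] units [-0.074 -0.009  0.004] twist 0.0001 bal [-0.0189 -0.1063  0.1606]
0.89 [238.1, 207.9] [(0.0, array([242.6, 200.4])), (-0.02, array([240.1, 206.2])), (-0.03, array([238.8, 209.2])), (-0.04, array([237.5, 212.2]))]
```

```bash
python3 -m creep '[{"gripper":0,"translation":[-0.03,0.02,0],"twist":0},{"gripper":0,"translation":[-0.06,0.02,0],"twist":0},{"gripper":0,"translation":[-0.08,0.02,0],"twist":0}]'
python3 -m creep '[{"gripper":0,"translation":[-0.02,0,0],"twist":0},{"gripper":0,"translation":[-0.04,0,0],"twist":0},{"gripper":0,"translation":[-0.06,0,0],"twist":0}]'
python3 - <<'E'
from h import *
go(-.03,-.105,.16)
im=ctrl.get_image("top")
for r in ctrl.pinpoint("top","right_door_grip")[:1]: print(r["confidence"],[round(v,1) for v in r["uv"]])
f=6;x0,y0=200,165
g=cv2.resize(im["image"][y0:y0+80,x0:x0+60,::-1],None,fx=f,fy=f,interpolation=cv2.INTER_CUBIC)
cv2.imwrite("pics/z3.png",g)
E
```

```text
clock: 8.85
eef_pos: [0.5039, 0.1308, 0.1608]
tcp_rot: [0.995, -0.096, 0.001, -0.001]
ft_force: [2.7, 0.1, 4.2]
grip_width: 0.005
grasp_force: 2.1
clock: 9.22
eef_pos: [0.4952, 0.1318, 0.1607]
tcp_rot: [0.995, -0.097, 0.001, -0.0]
ft_force: [3.5, -0.7, 4.8]
grip_width: 0.004
grasp_force: 2.5
t 9.225 tcp [0.4952 0.1318 0.1607] F [ 3.51 -0.67  4.8 ] units [ 0.064 -0.026  0.005] twist 0.0001 bal [-0.0396 -0.1088  0.1607]
0.79 [236.7, 211.4]
```

View pics/z3.png

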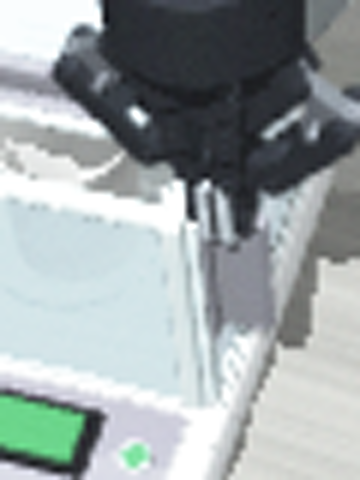

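The fin is at crop pixel (245,285), and the glass edge at (210,390) is nearly at the front post. I push on to the stop.

```bash
python3 -m creep '[{"gripper":0,"translation":[-0.03,0,0],"twist":0},{"gripper":0,"translation":[-0.06,0,0],"twist":0},{"gripper":0,"translation":[-0.06,0,0],"twist":0}]'
python3 -m creep '[{"gripper":0,"translation":[-0.03,0,0],"twist":0},{"gripper":0,"translation":[-0.06,0,0],"twist":0},{"gripper":0,"translation":[-0.06,0,0],"twist":0}]'
python3 - <<'E'
from h import *
go(-.03,-.105,.16)
im=ctrl.get_image("top")
for r in ctrl.pinpoint("top","right_door_grip")[:1]: print(r["confidence"],[round(v,1) for v in r["uv"]])
E
```

```text
clock: 9.7
eef_pos: [0.4839, 0.1334, 0.1595]
tcp_rot: [0.995, -0.096, -0.002, 0.001]
ft_force: [-0.4, 0.1, -0.2]
grip_width: 0.001
grasp_force: 0.0
clock: 10.07
eef_pos: [0.4766, 0.1353, 0.1604]
tcp_rot: [0.995, -0.096, -0.0, 0.0]
ft_force: [-0.1, -0.4, -0.6]
grip_width: 0.006
grasp_force: 0.0
t 10.075 tcp [0.4766 0.1353 0.1604] F [-0.13 -0.38 -0.63] units [ 0.19  -0.027  0.003] twist 0.0002 bal [-0.0584 -0.109   0.1604]
0.61 [240.2, 208.9]
```

Force fell to zero, so the fingers slipped off the fin's outer edge again. The outward force was coming from the fin and not the glass, so I'll go back round and run nearer the glass.

```bash
python3 -m creep '[{"gripper":0,"translation":[0,0.27,0],"twist":0},{"gripper":0,"translation":[0.3,0.27,0],"twist":0},{"gripper":0,"translation":[0.55,0.27,0],"twist":0},{"gripper":0,"translation":[0.55,0.1,0],"twist":0},{"gripper":0,"translation":[0.55,-0.03,0],"twist":0}]'
python3 -m creep '[{"gripper":0,"translation":[0,-0.02,0],"twist":0},{"gripper":0,"translation":[0,-0.04,0],"twist":0},{"gripper":0,"translation":[0,-0.04,0],"twist":0}]'
python3 - <<'E'
from h import *
go(-.03,-.095,.16)
im=ctrl.get_image("top")
for r in ctrl.pinpoint("top","right_door_grip")[:1]:
    w=atz(im,r["uv"],.157)-np.array([*P0[:2],0]);print(r["confidence"],B((0,0,.194),w))
E
```

```text
clock: 10.8
eef_pos: [0.5592, 0.1247, 0.1602]
tcp_rot: [0.995, -0.097, -0.0, -0.0]
ft_force: [0.4, 0.9, 0.1]
grip_width: -0.003
grasp_force: 0.0
clock: 11.18
eef_pos: [0.5594, 0.1264, 0.1602]
tcp_rot: [0.995, -0.097, -0.001, 0.003]
ft_force: [-0.7, -6.3, 1.8]
grip_width: 0.0
grasp_force: 3.4
t 11.175 tcp [0.5594 0.1264 0.1602] F [-0.75 -6.3   1.84] units [-0.363 -0.045  0.001] twist -0.0001 bal [ 0.0244 -0.1018  0.1602]
0.66 [-0.03526719 -0.10609151  0.157     ]
```

```bash
python3 -m creep '[{"gripper":0,"translation":[0,0.04,0],"twist":0},{"gripper":0,"translation":[0,0.04,0.06],"twist":0},{"gripper":0,"translation":[0,0.04,0.12],"twist":0},{"gripper":0,"translation":[0,0.04,0.12],"twist":0}]'
python3 -m creep '[{"gripper":0,"translation":[-0.08,0,0],"twist":0},{"gripper":0,"translation":[-0.16,0,0],"twist":0},{"gripper":0,"translation":[-0.21,0,0],"twist":0},{"gripper":0,"translation":[-0.21,0,0],"twist":0}]'
python3 - <<'E'
from h import *
go(-.03,-.105,.16)
im=ctrl.get_image("top")
for r in ctrl.pinpoint("top","right_door_grip")[:1]:
    w=atz(im,r["uv"],.157)-np.array([*P0[:2],0]);print(r["confidence"],B((0,0,.194),w))
f=8;x0,y0=200,150
g=cv2.resize(im["image"][y0:y0+75,x0:x0+75,::-1],None,fx=f,fy=f,interpolation=cv2.INTER_CUBIC)
o=ctrl.get_obs()["eef_pos"];q=(np.array(proj(im,o))+.5-[x0,y0])*f;cv2.circle(g,tuple(int(v) for v in q),4,(0,0,255),-1)
cv2.imwrite("pics/z4.png",g)
E
```

```text
clock: 11.78
eef_pos: [0.5697, 0.1226, 0.1535]
tcp_rot: [0.995, -0.098, 0.012, -0.0]
ft_force: [-0.8, -12.3, 53.1]
grip_width: -0.003
grasp_force: 26.2
clock: 12.28
eef_pos: [0.5458, 0.1288, 0.154]
tcp_rot: [0.995, -0.099, 0.018, -0.003]
ft_force: [18.4, -10.6, 41.8]
grip_width: -0.002
grasp_force: 23.3
t 12.275 tcp [0.5458 0.1288 0.154 ] F [ 18.39 -10.65  41.81] units [-0.27  0.02 -0.05] twist -0.0007 bal [ 0.0107 -0.1021  0.154 ]
0.7 [-0.02841837 -0.10447958  0.157     ]
```

View pics/z4.png

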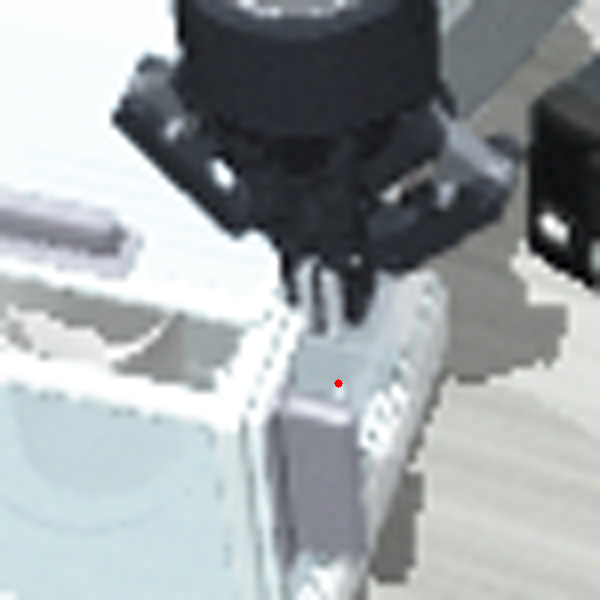

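The hand is pressing on something: Fz is 53 N, and the knuckles seem to be on the shield's top edge. In the picture the fingertip ends at (335,330), while the reported TCP projects to (338,383). I'm raising off at once, then checking that mismatch numerically.

```bash
python3 -m creep '[{"gripper":0,"translation":[0,0.03,-0.3],"twist":0},{"gripper":0,"translation":[0,0.1,-0.7],"twist":0},{"gripper":0,"translation":[0,0.1,-0.9],"twist":0},{"gripper":0,"translation":[0,0.1,-0.9],"twist":0}]'
python3 - <<'E'
from h import *
go(-.03,-.105,.16)
im=ctrl.get_image("top");o=ctrl.get_obs()["eef_pos"]
print("proj",proj(im,o),"prev ov2",proj(im,[.6132,.0881,.2994]))
a=cv2.resize(cv2.imread("pics/ov.png"),(150,150),interpolation=cv2.INTER_AREA) # old crop 145,125
b=im["image"][125:275,145:295,::-1]
g=b.max(axis=2)
u,v=[int(round(t)) for t in proj(im,o)]
print(u,v);print(im["image"][v-22:v+8,u-8:u+10].mean(axis=2).astype(int))
print("weights",[ (n,ctrl.pinpoint("top",n)[0]["uv"]) for n in("weight_100","tweezers")])
for k in("right_door_grip","top_door_grip"):
    r=ctrl.pinpoint("top",k)[0];print(k,r["confidence"],B((0,0,.194),atz(im,r["uv"],.157 if k[0]=="r" else .214)-np.array([*P0[:2],0])))
E
```

```text
clock: 12.88
eef_pos: [0.5264, 0.1161, 0.2798]
tcp_rot: [0.995, -0.096, 0.003, -0.001]
ft_force: [1.2, -1.0, -0.5]
grip_width: 0.002
grasp_force: 0.0
t 12.875 tcp [0.5264 0.1161 0.2798] F [ 1.18 -0.95 -0.48] units [-0.165 -0.087  0.798] twist 0.0002 bal [-0.0059 -0.1182  0.2798]
proj [np.float64(243.55112229481742), np.float64(172.55525887581)] prev ov2 [np.float64(259.1549675078587), np.float64(140.91968400344115)]
244 173
[[ 35  60 137 157 131  60  51  52  56  48  45  44  44  55  48  44  50  51]
 [ 46  70 180 194  93 121 133  58  46  47  35  37  50 123 145  69  60  82]
 [ 51  84 201 195  88 135 194 149  67  36  35  43  56 124 159 177 174 150]
 [ 60  73 174 197  87 130 204 182  76  35  42  45  62 113 151 182 160 172]
 [ 52  75 174 197 100 108 203 187  95  47  46  41  48  97 179 160 171 166]
 [105  75 162 199 115 104 206 193  95  54  47  39  46 111 159 169 165 128]
 [113  62 142 199 117  96 206 195  94  55  58  48  61 151 151 166 137 119]
 [180  60 139 198 114  83 204 196 105  61  55  50  94 148 159 134 118 119]
 [251 117 155 200 134  80 206 198 115  49  48  64 159 197 138 115 119 12
[... 1065 characters left out ...]
5 233 253 248 241 254 214 190 195 194 190 181 140 133 135 137]
 [253 255 255 249 253 217 254 254 186 189 201 196 191 180 142 130 130 132]
 [254 254 246 253 252 222 254 232 187 188 196 201 194 181 156 131 134 133]
 [254 254 222 253 236 250 255 170 188 188 193 197 195 182 156 132 133 132]
 [254 252 249 253 191 253 250 177 186 188 193 194 195 182 160 138 136 135]
 [255 228 253 247 243 254 208 188 187 190 200 194 193 181 154 134 139 141]
 [253 213 254 193 254 251 184 189 190 189 194 195 195 183 154 128 128 128]]
weights [('weight_100', [265.3, 239.3]), ('tweezers', [290.8, 274.1])]
right_door_grip 0.88 [-0.03045409 -0.10986269  0.157     ]
top_door_grip 0.97 [-0.00260207 -0.00468176  0.214     ]
```

```bash
python3 - <<'E'
from h import *
im=ctrl.get_image("top");o=ctrl.get_obs()["eef_pos"]
a=cv2.resize(cv2.imread("pics/top0.png"),(512,384),interpolation=cv2.INTER_LINEAR)[:,:,::-1].astype(int)
d=np.abs(cv2.GaussianBlur(im["image"],(3,3),0).astype(int)-cv2.GaussianBlur(a.astype(np.uint8),(3,3),0)).max(axis=2)
u,v=[int(round(t)) for t in proj(im,o)]
print(u,v,im["fx"]);print(d[v-16:v+8,u-10:u+12])
for dz in(0,.02,.04):print(dz,np.round(proj(im,o+[0,0,dz]),1),np.round(proj(im,o+[-.011,.002,dz]),1))
E
```

```text
244 173 374.29281337462976
[[ 15   8  76 143 125  76  94 123  85  60 106 171 194 188 177 141  85  40
   32  40  26   7]
 [ 15   6  69 142 128  73  86 122  90  59  98 162 187 179 168 136  80  45
   46  47  26   8]
 [ 17   7  55 141 136  71  80 123  96  61  89 147 176 171 154 115  69  52
   53  49  28   7]
 [ 19  15  37 122 130  70  80 129 106  67  81 132 162 159 134  85  54  52
   55  51  28   6]
 [ 19  19  13  67  86  56  75 128 110  68  78 133 161 148 108  59  45  52
   54  51  29   6]
 [ 20  20  14  10  24  28  67 119 107  62  68 125 153 134  82  39  42  54
   54  50  29   6]
 [ 20  20  20  19  10  14  60 112 106  56  50  90 113  99  54  26  41  54
   55  51  30   6]
 [ 20  20  20  20  12   8  43  91  93  52  41  57  62  49  22  18  42  56
   55  52  31   5]
 [ 20  20  20  20  17   7  18  51  59  45  39  40  38  22   3  12  41  54
   53  51  31   4]
 [ 20  19  20  20  20  12   4  15  17  22  28  32  32  11  15   5  34  48
   47  45  27   5]
 [ 20  20  20  20  19  14   7   7  10   3  14  30  25   5  26  15  23  35
   37  34  18   7]
 [ 20  20  20  20  19  16  14  18  20  13  10  29 
[... 555 characters left out ...]
39  42  40  36  27  10  14
   12  11   9  17]
 [ 20  18  14  13  16  21  25  25  24  24  29  38  42  40  36  28  14  12
   13  12   8  17]
 [ 20  18  14  15  19  24  26  26  28  30  32  39  42  41  37  31  18  10
   14  13   7  18]
 [ 20  17  14  18  24  26  25  26  30  32  36  40  41  40  38  33  20   8
   13  15  10  14]
 [ 18  14  13  19  25  25  21  24  31  37  41  42  41  41  38  33  20   9
   13  22  27  12]
 [ 17  12  13  19  22  22  21  21  33  48  47  42  42  41  38  31  18  10
   17  35  51  30]
 [ 16  16  18  20  21  19  21  21  30  45  45  41  43  44  40  32  18  11
   24  50  62  28]]
0 [243.8 173.3] [242.3 176.8]
0.02 [243.4 167.6] [241.9 171.1]
0.04 [243.  161.7] [241.4 165.2]
```

The fingertips really do appear about 35–40 mm above the reported TCP. That fits them riding over the fin's top edge (z 0.197) at TCP z 0.16. I'll come down further out from the pane, watching the force.

```bash
python3 -m creep '[{"gripper":0,"translation":[0.2,0,0.2],"twist":0},{"gripper":0,"translation":[0.2,0.01,0.5],"twist":0},{"gripper":0,"translation":[0.2,0.01,0.73],"twist":0},{"gripper":0,"translation":[0.2,0.01,0.73],"twist":0}]'
python3 -m creep '[{"gripper":0,"translation":[0,0,0.06],"twist":0},{"gripper":0,"translation":[0,0,0.12],"twist":0},{"gripper":0,"translation":[0,0,0.12],"twist":0}]'
python3 -m creep '[{"gripper":0,"translation":[0,0,0.06],"twist":0},{"gripper":0,"translation":[0,0,0.12],"twist":0},{"gripper":0,"translation":[0,0,0.12],"twist":0}]'
python3 -c "
from h import *
go(-.03,-.118,.125)"
```

```text
clock: 13.68
eef_pos: [0.5519, 0.1074, 0.1648]
tcp_rot: [0.995, -0.096, -0.003, 0.001]
ft_force: [0.1, 0.4, 0.1]
grip_width: -0.003
grasp_force: 0.0
clock: 14.05
eef_pos: [0.5542, 0.1077, 0.1499]
tcp_rot: [0.995, -0.097, -0.0, 0.0]
ft_force: [0.3, -0.9, -0.3]
grip_width: -0.004
grasp_force: 0.0
clock: 14.42
eef_pos: [0.5537, 0.1076, 0.131]
tcp_rot: [0.995, -0.097, -0.001, 0.0]
ft_force: [0.5, -0.1, 0.4]
grip_width: 0.001
grasp_force: 0.0
t 14.425 tcp [0.5537 0.1076 0.131 ] F [ 0.48 -0.06  0.36] units [-0.35  -0.023  0.04 ] twist 0.0001 bal [ 0.0225 -0.1214  0.131 ]
```

No contact on the way down. Now I push forward.

```bash
python3 -m creep '[{"gripper":0,"translation":[-0.08,-0.01,0],"twist":0},{"gripper":0,"translation":[-0.16,-0.02,0.03],"twist":0},{"gripper":0,"translation":[-0.22,-0.02,0.03],"twist":0},{"gripper":0,"translation":[-0.26,-0.02,0.03],"twist":0}]'
python3 -m creep '[{"gripper":0,"translation":[-0.03,0,0],"twist":0},{"gripper":0,"translation":[-0.06,0,0],"twist":0},{"gripper":0,"translation":[-0.06,0,0],"twist":0}]'
python3 - <<'E'
from h import *
go(-.03,-.105,.16)
im=ctrl.get_image("top")
for k in("right_door_grip","top_door_grip"):
    r=ctrl.pinpoint("top",k)[0];print(k,r["confidence"],B((0,0,.194),atz(im,r["uv"],.157 if k[0]=="r" else .214)-np.array([*P0[:2],0])))
E
```

```text
clock: 14.92
eef_pos: [0.5171, 0.1184, 0.1278]
tcp_rot: [0.995, -0.096, 0.001, -0.0]
ft_force: [12.6, -1.9, -10.0]
grip_width: -0.002
grasp_force: 6.0
clock: 15.3
eef_pos: [0.5178, 0.1186, 0.1284]
tcp_rot: [0.995, -0.098, 0.009, -0.003]
ft_force: [28.0, -0.8, -20.7]
grip_width: -0.002
grasp_force: 13.5
t 15.3 tcp [0.5178 0.1186 0.1284] F [ 28.01  -0.81 -20.71] units [-0.097 -0.084 -0.212] twist -0.0004 bal [-0.0149 -0.1174  0.1284]
right_door_grip 0.77 [-0.03599817 -0.11672002  0.157     ]
top_door_grip 0.9 [ 0.00997745 -0.00385736  0.214     ]
```

The door is at its hard stop: 28 N, and the fin at x ≈ -0.034 puts the door edge at -0.05. I back off, rise and go above the top door, behind its ridge.

```bash
python3 -m creep '[{"gripper":0,"translation":[0.2,0,0],"twist":0},{"gripper":0,"translation":[0.3,0,-0.3],"twist":0},{"gripper":0,"translation":[0.4,0,-0.7],"twist":0},{"gripper":0,"translation":[0.43,0,-1],"twist":0},{"gripper":0,"translation":[0.43,0,-1],"twist":0}]'
python3 -m creep '[{"gripper":0,"translation":[0,-0.35,0],"twist":0},{"gripper":0,"translation":[0,-0.7,0],"twist":0},{"gripper":0,"translation":[0,-0.77,0],"twist":0},{"gripper":0,"translation":[0,-0.77,0],"twist":0}]'
python3 - <<'E'
from h import *
go(.05,-.004,.21)
im=ctrl.get_image("top")
for k in("right_door_grip","top_door_grip"):
    r=ctrl.pinpoint("top",k)[0];print(k,r["confidence"],B((0,0,.194),atz(im,r["uv"],.157 if k[0]=="r" else .214)-np.array([*P0[:2],0])))
E
```

```text
clock: 16.08
eef_pos: [0.5734, 0.1083, 0.2816]
tcp_rot: [0.995, -0.097, 0.004, -0.001]
ft_force: [-0.5, 0.3, -0.5]
grip_width: 0.001
grasp_force: 0.0
clock: 16.58
eef_pos: [0.5925, 0.2212, 0.2762]
tcp_rot: [0.995, -0.096, -0.001, 0.001]
ft_force: [-0.4, -0.2, -0.6]
grip_width: -0.004
grasp_force: 0.0
t 16.575 tcp [0.5925 0.2212 0.2762] F [-0.43 -0.22 -0.59] units [0.076 0.01  0.441] twist 0.0004 bal [ 0.0387 -0.0024  0.2762]
right_door_grip 0.92 [-0.02879558 -0.10763333  0.157     ]
top_door_grip 0.98 [-0.00046265 -0.0023907   0.214     ]
```

```bash
python3 -m creep '[{"gripper":0,"translation":[0.05,0,0.2],"twist":0},{"gripper":0,"translation":[0.05,0,0.4],"twist":0},{"gripper":0,"translation":[0.05,0,0.45],"twist":0},{"gripper":0,"translation":[0.05,0,0.45],"twist":0}]'
python3 -m creep '[{"gripper":0,"translation":[0,0,0.04],"twist":0},{"gripper":0,"translation":[0,0,0.08],"twist":0},{"gripper":0,"translation":[0,0,0.08],"twist":0}]'
python3 - <<'E'
from h import *
go(.05,-.004,.19)
im=ctrl.get_image("top")
for x in(-.05,-.04,-.03,-.02):print(x,[np.round(proj(im,B(P0,(x,.124,z))),1) for z in(.197,.117)])
for k in("left_door","right_door","top_door"):
    for r in ctrl.regions_of("top",k)[:3]:
        ys,xs=np.nonzero(r["mask"]);print(k,r["confidence"],r["uv"],xs.min(),xs.max(),ys.min(),ys.max(),len(xs))
E
```

```text
clock: 17.23
eef_pos: [0.6009, 0.2187, 0.2102]
tcp_rot: [0.995, -0.097, -0.0, 0.0]
ft_force: [-0.0, 0.2, -0.9]
grip_width: 0.0
grasp_force: 0.0
clock: 17.6
eef_pos: [0.6004, 0.2194, 0.1977]
tcp_rot: [0.995, -0.096, -0.0, 0.0]
ft_force: [-0.4, -0.2, -0.9]
grip_width: -0.004
grasp_force: 0.0
t 17.6 tcp [0.6004 0.2194 0.1977] F [-0.42 -0.25 -0.86] units [0.021 0.009 0.051] twist 0.0001 bal [ 0.0468 -0.0026  0.1977]
-0.05 [array([151. , 184.9]), array([157.9, 203.5])]
-0.04 [array([152.8, 182.1]), array([159.6, 200.7])]
-0.03 [array([154.6, 179.3]), array([161.2, 198. ])]
-0.02 [array([156.3, 176.6]), array([162.8, 195.3])]
left_door 0.35 [211.6, 170.0] 172 247 144 190 2218
right_door 0.89 [243.0, 195.9] 231 249 166 228 682
right_door 0.72 [172.5, 186.6] 155 190 153 211 374
right_door 0.46 [206.4, 207.9] 156 255 145 269 8540
top_door 0.79 [209.8, 168.6] 171 248 144 190 2234
```

```bash
python3 -m creep '[{"gripper":0,"translation":[0,0,0.03],"twist":0},{"gripper":0,"translation":[0,0,0.07],"twist":0},{"gripper":0,"translation":[0,0,0.07],"twist":0}]'
python3 -m creep '[{"gripper":0,"translation":[0,0,0.04],"twist":0},{"gripper":0,"translation":[0,0,0.04],"twist":0}]'
python3 -m creep '[{"gripper":0,"translation":[0,0,0.03],"twist":0},{"gripper":0,"translation":[0,0,0.03],"twist":0}]'
```

```text
clock: 18.18
eef_pos: [0.6002, 0.2193, 0.1866]
tcp_rot: [0.995, -0.096, -0.001, 0.0]
ft_force: [1.0, 0.0, 0.0]
grip_width: 0.0
grasp_force: 0.0
clock: 18.42
eef_pos: [0.6003, 0.2193, 0.1808]
tcp_rot: [0.995, -0.097, -0.0, 0.0]
ft_force: [-0.8, 0.5, -0.1]
grip_width: 0.002
grasp_force: 0.0
clock: 18.68
eef_pos: [0.6004, 0.2194, 0.1765]
tcp_rot: [0.995, -0.097, -0.0, 0.0]
ft_force: [-0.7, 0.5, 0.2]
grip_width: -0.001
grasp_force: 0.0
```

```bash
python3 -m creep '[{"gripper":0,"translation":[0,0,0.03],"twist":0},{"gripper":0,"translation":[0,0,0.03],"twist":0}]'
python3 -m creep '[{"gripper":0,"translation":[-0.1,0,0],"twist":0},{"gripper":0,"translation":[-0.2,0,0],"twist":0},{"gripper":0,"translation":[-0.28,0,0],"twist":0},{"gripper":0,"translation":[-0.36,0,0],"twist":0}]'
python3 - <<'E'
from h import *
go(-.03,-.002,.17)
im=ctrl.get_image("top")
for k in("right_door_grip","top_door_grip"):
    r=ctrl.pinpoint("top",k)[0];print(k,r["confidence"],B((0,0,.194),atz(im,r["uv"],.157 if k[0]=="r" else .214)-np.array([*P0[:2],0])))
E
```

```text
clock: 18.92
eef_pos: [0.6004, 0.2193, 0.172]
tcp_rot: [0.995, -0.097, -0.0, 0.0]
ft_force: [0.2, 0.8, -0.4]
grip_width: 0.003
grasp_force: 0.0
clock: 19.42
eef_pos: [0.547, 0.2296, 0.1726]
tcp_rot: [0.995, -0.097, 0.0, 0.0]
ft_force: [1.9, -2.1, -0.1]
grip_width: 0.007
grasp_force: 0.9
t 19.425 tcp [0.547  0.2296 0.1726] F [ 1.85 -2.1  -0.11] units [-0.15  -0.006  0.017] twist 0.0001 bal [-0.0076 -0.0029  0.1726]
right_door_grip 0.93 [-0.03345807 -0.11310547  0.157     ]
top_door_grip 0.8 [-0.02120101 -0.00785642  0.214     ]
```

Contact, and the ridge is moving (0 → -0.021) as it should. I push on to the stop.

```bash
python3 -m creep '[{"gripper":0,"translation":[-0.06,0,0],"twist":0},{"gripper":0,"translation":[-0.12,0,0],"twist":0},{"gripper":0,"translation":[-0.12,0,0],"twist":0}]'
python3 -m creep '[{"gripper":0,"translation":[-0.05,0,0],"twist":0},{"gripper":0,"translation":[-0.1,0,0],"twist":0},{"gripper":0,"translation":[-0.1,0,0],"twist":0}]'
python3 - <<'E'
from h import *
go(-.03,-.002,.17)
im=ctrl.get_image("top")
for k in("right_door_grip","top_door_grip"):
    r=ctrl.pinpoint("top",k)[0];print(k,r["confidence"],B((0,0,.194),atz(im,r["uv"],.157 if k[0]=="r" else .214)-np.array([*P0[:2],0])))
E
```

```text
clock: 19.95
eef_pos: [0.5358, 0.2321, 0.173]
tcp_rot: [0.995, -0.098, 0.005, -0.001]
ft_force: [14.8, -1.3, -7.9]
grip_width: 0.005
grasp_force: 7.9
clock: 20.32
eef_pos: [0.5362, 0.2322, 0.1737]
tcp_rot: [0.995, -0.101, 0.018, -0.005]
ft_force: [55.4, 1.4, -32.2]
grip_width: -0.001
grasp_force: 26.7
t 20.325 tcp [0.5362 0.2322 0.1737] F [ 55.38   1.39 -32.21] units [-0.076 -0.002  0.022] twist -0.0014 bal [-0.0187 -0.0024  0.1737]
right_door_grip 0.97 [-0.03735946 -0.1079283   0.157     ]
top_door_grip 0.92 [-0.03595939 -0.00432765  0.214     ]
```

Both doors are at their hard stops, with the grips level at x ≈ -0.035. I back off, rise and go over the tare key.

```bash
python3 -m creep '[{"gripper":0,"translation":[0.25,0,0],"twist":0},{"gripper":0,"translation":[0.25,0,-0.3],"twist":0},{"gripper":0,"translation":[0.25,0,-0.6],"twist":0},{"gripper":0,"translation":[0.25,0,-0.6],"twist":0}]'
python3 -m creep '[{"gripper":0,"translation":[-0.3,0,0],"twist":0},{"gripper":0,"translation":[-0.6,0,0],"twist":0},{"gripper":0,"translation":[-0.9,0,0],"twist":0},{"gripper":0,"translation":[-0.92,0,0],"twist":0},{"gripper":0,"translation":[-0.92,0,0],"twist":0}]'
python3 - <<'E'
from h import *
go(-.124,0,.055)
im=ctrl.get_image("top")
for k,z in(("right_door_grip",.157),("top_door_grip",.214),("tare_key_top",.067)):
    for r in ctrl.pinpoint("top",k)[:1]:print(k,r["confidence"],B((0,0,.194),atz(im,r["uv"],z)-np.array([*P0[:2],0])))
cv2.imwrite("pics/key.png",cv2.resize(im["image"][125:275,145:295,::-1],None,fx=4,fy=4,interpolation=cv2.INTER_CUBIC))
E
```

```text
clock: 20.98
eef_pos: [0.5532, 0.231, 0.2662]
tcp_rot: [0.995, -0.096, 0.003, -0.002]
ft_force: [0.0, 0.1, -1.3]
grip_width: 0.001
grasp_force: 0.0
clock: 21.6
eef_pos: [0.4167, 0.2552, 0.2622]
tcp_rot: [0.995, -0.097, 0.0, 0.0]
ft_force: [0.7, -0.3, 0.6]
grip_width: 0.003
grasp_force: 0.0
t 21.6 tcp [0.4167 0.2552 0.2622] F [ 0.71 -0.34  0.57] units [ 0.109 -0.02   1.381] twist 0.0001 bal [-0.1404 -0.0029  0.2622]
right_door_grip 0.66 [-0.03429086 -0.1071126   0.157     ]
top_door_grip 0.58 [-0.03213044 -0.00349511  0.214     ]
tare_key_top 0.63 [-0.11384567 -0.00689657  0.067     ]
```

```bash
python3 -m creep '[{"gripper":0,"translation":[0.12,0,0.3],"twist":0},{"gripper":0,"translation":[0.12,0,0.6],"twist":0},{"gripper":0,"translation":[0.12,0.01,0.9],"twist":0},{"gripper":0,"translation":[0.12,0.01,1],"twist":0},{"gripper":0,"translation":[0.12,0.01,1],"twist":0}]'
python3 -m creep '[{"gripper":0,"translation":[0,0,0.15],"twist":0},{"gripper":0,"translation":[0,0,0.27],"twist":0},{"gripper":0,"translation":[0,0,0.27],"twist":0}]'
python3 - <<'E'
from h import *
go(-.121,-.004,.03)
im=ctrl.get_image("top")
x0,y0,f=150,180,6
g=cv2.resize(im["image"][y0:y0+90,x0:x0+100,::-1],None,fx=f,fy=f,interpolation=cv2.INTER_CUBIC)
for z,c in((.067,(255,0,0)),):
    q=np.array([(np.array(proj(im,B(P0,(x,y,z))))+.5-[x0,y0])*f for x,y in((-.132,-.028),(-.114,-.028),(-.114,.028),(-.132,.028))]).astype(np.int32);cv2.polylines(g,[q],True,c)
cv2.imwrite("pics/key2.png",g)
E
```

```text
clock: 22.42
eef_pos: [0.434, 0.2507, 0.1121]
tcp_rot: [0.995, -0.097, -0.001, 0.0]
ft_force: [-0.1, 0.4, 0.2]
grip_width: 0.003
grasp_force: 0.0
clock: 22.8
eef_pos: [0.4339, 0.2505, 0.0718]
tcp_rot: [0.995, -0.097, -0.0, 0.0]
ft_force: [-0.5, 0.6, 0.1]
grip_width: 0.002
grasp_force: 0.0
t 22.8 tcp [0.4339 0.2505 0.0718] F [-0.51  0.6   0.14] units [ 0.011 -0.002  0.278] twist 0.0001 bal [-0.1226 -0.0043  0.0718]
```

View pics/key2.png

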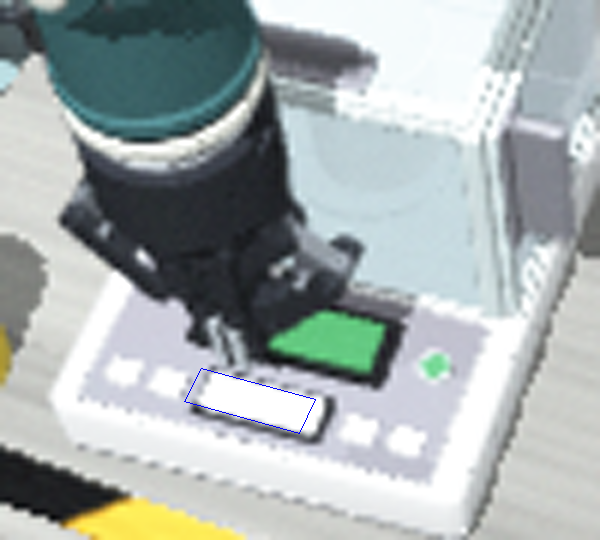

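The picture shows the doors shut, with the ridge at (320,55) and the fin at (540,170). The key is at about (262,403) and the tip at (235,365), above it and slightly left. I shift 4 mm right and press down gradually.

```bash
python3 -m creep '[{"gripper":0,"translation":[0.01,0.03,0.1],"twist":0},{"gripper":0,"translation":[0.01,0.03,0.22],"twist":0},{"gripper":0,"translation":[0.01,0.03,0.22],"twist":0}]'
python3 -m creep '[{"gripper":0,"translation":[0,0,0.03],"twist":0},{"gripper":0,"translation":[0,0,0.03],"twist":0}]'
python3 -m creep '[{"gripper":0,"translation":[0,0,0.02],"twist":0},{"gripper":0,"translation":[0,0,0.02],"twist":0}]'
```

```text
clock: 23.22
eef_pos: [0.4334, 0.2451, 0.0373]
tcp_rot: [0.995, -0.097, -0.001, 0.001]
ft_force: [0.0, 0.0, -0.1]
grip_width: 0.0
grasp_force: 0.0
clock: 23.48
eef_pos: [0.4346, 0.2461, 0.0344]
tcp_rot: [0.995, -0.096, -0.0, -0.0]
ft_force: [0.3, 0.2, -0.3]
grip_width: 0.001
grasp_force: 0.0
clock: 23.72
eef_pos: [0.4346, 0.2459, 0.0314]
tcp_rot: [0.995, -0.097, 0.0, 0.0]
ft_force: [1.1, -0.2, 0.4]
grip_width: 0.001
grasp_force: 0.0
```

```bash
python3 -m creep '[{"gripper":0,"translation":[0,0,0.02],"twist":0},{"gripper":0,"translation":[0,0,0.02],"twist":0}]'
python3 -m creep '[{"gripper":0,"translation":[0,0,0.02],"twist":0},{"gripper":0,"translation":[0,0,0.02],"twist":0}]'
python3 -m creep '[{"gripper":0,"translation":[0,0,0.015],"twist":0},{"gripper":0,"translation":[0,0,0.015],"twist":0}]'
```

```text
clock: 23.98
eef_pos: [0.4348, 0.2461, 0.0286]
tcp_rot: [0.995, -0.096, 0.0, -0.0]
ft_force: [0.5, -0.7, 3.2]
grip_width: 0.001
grasp_force: 1.5
clock: 24.22
eef_pos: [0.4348, 0.2461, 0.0264]
tcp_rot: [0.995, -0.096, 0.0, 0.0]
ft_force: [-3.2, -2.6, 13.1]
grip_width: -0.001
grasp_force: 6.4
clock: 24.48
eef_pos: [0.4347, 0.2463, 0.0257]
tcp_rot: [0.995, -0.096, 0.001, 0.001]
ft_force: [-7.1, -4.0, 30.4]
grip_width: 0.001
grasp_force: 15.0
```

The key is right down: 3 N halfway, then a hard stop above 13 N. I release and rise.

```bash
python3 -m creep '[{"gripper":0,"translation":[0,0,-0.1],"twist":0},{"gripper":0,"translation":[0,0,-0.4],"twist":0},{"gripper":0,"translation":[0,0,-0.8],"twist":0},{"gripper":0,"translation":[0,0,-1],"twist":0},{"gripper":0,"translation":[0,0,-1],"twist":0}]'
python3 - <<'E'
from h import *
go(-.12,0,.2)
im=ctrl.get_image("top")
for k,z in(("right_door_grip",.157),("top_door_grip",.214),("tare_key_top",.067)):
    for r in ctrl.pinpoint("top",k)[:1]:print(k,r["confidence"],B((0,0,.194),atz(im,r["uv"],z)-np.array([*P0[:2],0])))
print([(n,[r["uv"] for r in ctrl.pinpoint("top",n)[:2]]) for n in("weight_100","tweezers","cup")])
E
```

```text
clock: 25.1
eef_pos: [0.4361, 0.2465, 0.1753]
tcp_rot: [0.995, -0.097, 0.002, -0.001]
ft_force: [-0.2, -0.2, -0.1]
grip_width: 0.001
grasp_force: 0.0
t 25.1 tcp [0.4361 0.2465 0.1753] F [-0.16 -0.2  -0.05] units [-0.001 -0.052 -0.164] twist 0.0 bal [-0.1197 -0.0077  0.1753]
right_door_grip 0.78 [-0.03105639 -0.1100747   0.157     ]
top_door_grip 0.6 [-0.03727215 -0.01115063  0.214     ]
tare_key_top 0.56 [-0.12943395 -0.01892722  0.067     ]
[('weight_100', [[267.3, 237.4], [254.2, 260.5]]), ('tweezers', [[240.0, 208.4]]), ('cup', [[142.9, 239.4]])]
```

```bash
python3 -c "
from station import ctrl
print(ctrl.hand_in())"
```

```text
the job is handed in; nothing more can be done
None
```

I shut the right and top doors to their hard stops (28 N and 55 N), then pressed the tare key right down and released it. The job is handed in with no result shown; on the way, two pushes slipped over the right door's grip, and the hand once pressed down on something at the shield's right edge with about 53 N.

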